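# Open the light-curing unit

## Task

The curing cycle is over: open the light-curing unit so that the denture inside can cool. Press down the release tab at the middle of its front with a fingertip and take the finger away once the lid has sprung up by itself, then push the lid by its front lip all the way up and back until it rests fully open on its stop, and leave it so. Push gently, pick nothing up, and leave the denture and the things beside the unit where they are.

Things in the scene. Friction and masses are not known exactly. Their poses are not given: they have to be found in the camera images.
- curing_unit: White bench light-curing unit, fixed. Origin on the bench; its x points to its back (hinge), y left, z up. Spans x -150 to +92 mm, y +-102 mm. Low console in front (x -150 to -73), top 56 mm above the bench, with display (left) and 3 flat keys (right) that need no touch. Behind it the open-topped chamber, rim 86 mm above the bench, covered by the lid (top at 116 mm when shut).
- release_tab (a joint): Release tab (rad): 0 up, 0.34 on its stop. Black pad 44 wide x 30 deep mm over the middle of the console, rocking on a cross pin 30 mm behind its middle. An upright steel catch at its rear (26 mm wide, top 100 mm above the bench, unit x -100 to -85 mm) hooks over the lid's lip and lets go at about 0.2 (pad 6 mm down; 3 N at first, 5 N at the stop, 10 mm down). Springs back when let go.
- tab_pad (a point): Middle of the upper face of the release tab's pad, 78 mm above the bench when up; moves with the tab.
- lid (a joint): Lid angle (rad): 0 shut, 1.78 fully open on its stop, leaning back past upright. Released, it is lifted by spring pins to about 0.31 within a second and rests there. From there it swings freely, about 250 g (1.3 N at the lip); let go, it falls back to 0.31 from below about 1.4, and beyond about 1.55 it falls open onto its stop by itself and stays.
- lip (a point): Middle of the front lower edge of the lid's lip: a grey strip 150 mm wide, 7 mm thick, standing 11 mm out from the lid's front (lid 200 mm wide, 28 mm thick, white frame, amber window). 190 mm from the hinge axis. Turns with the lid: x from lip to hinge, z out of the lid's top. Shut 88 mm above the bench, sprung up about 146 mm, upright 278 mm.
- hinge_mid (a point): Middle of the lid's hinge axis, at the back of the unit, 88 mm above the bench; fixed to the unit, axes as the unit's (the hinge axis is its y axis).
- denture: Denture, pink base with white teeth, 50 x 62 x 19 mm, loose on the turntable in the chamber; origin under its middle. To be left alone.
- cast_white: White plaster jaw model, 66 x 70 x 47 mm, stands loose to the left of the unit; origin under its middle. To be left alone.
- steel_cup: Small steel cup, 60 mm across, 46 mm tall, stands loose to the right of the unit; origin under its middle. To be left alone.
- silicone_key: Curved purple silicone index, 37 x 66 x 15 mm, lies loose to the right of the unit's console; origin under its middle. To be left alone.

How it is judged:
On the way, in this order (a step that is already met when the one before it is completed fails the run):
1. the release tab is pressed down (value of joint release_tab above 0.12 rad).
2. the lid has sprung up part way, untouched, and the tab is let go (value of joint lid between 0.22 and 0.5 rad and value of joint release_tab below 0.06 rad and contact force between the arm and curing_unit below 0.3 N), for 0.15 s.
At the end, for the whole second after the job is handed in: The lid stands at rest, fully open on its stop (beyond 1.68 rad of 1.78), the release tab is back up, and the denture (within 12 mm) and the three things beside the unit (within 15 mm) are where they were (value of joint lid above 1.68 rad and velocity of joint lid between -0.1 and 0.1 rad/s and value of joint release_tab below 0.06 rad and distance of denture from where it was at the start of the episode below 0.012 m and distance of each of cast_white, steel_cup, silicone_key from where it was at the start of the episode below 0.015 m); the robot touches nothing.
It fails at once if the denture is moved or picked up (more than 12 mm) (distance of denture from where it was at the start of the episode above 0.012 m).
It fails at once if a thing beside the unit is moved or picked up (more than 15 mm) (distance of any of cast_white, steel_cup, silicone_key from where it was at the start of the episode above 0.015 m).
It fails at once if the unit, its tab or its lid is pushed roughly (more than 40 N) (contact force between the arm and curing_unit above 40 N).
It also fails if it takes over 48 s, if anything falls off the work surface, if the arm or the gripper's body presses on something with over 40 N, if the wrist force passes 120 N, or if a joint passes its speed limit or range.

## Robot

A 7-joint arm with a two-finger parallel gripper is mounted at the origin on a cart in front of the work surface, level with it; the furniture and walls round the work are solid. World frame = base frame: x ahead of the robot, y to its left, z up, the work surface at z = 0. Lengths are in m, angles in rad, forces in N, time in s.
With the tool pointing down it reaches from about 0.35 to 0.9 m from the base axis. Payload 8.1 kg.
Tool frame: the origin (TCP) lies on the centre line of the jaws, within the pads' length; the fingertips stand 19 mm ahead of it and the grasp point (between the pads) is the TCP (arm.tip_reach is the distance from the TCP to the fingertips, in m); z points along the fingers, y is the line along which they close (so a half turn about z gives the same grasp; the last joint's range is limited). The gripper opens to 92 mm and grips with 3 to 60 N. Pads are 19 mm wide; open, the fingers measure 130 mm over their backs; the gripper's body (75 mm by 190 mm) begins 47 mm behind the grasp point.
Start: joints at [1.205, 0.434, 0.025, 1.573, -0.012, 1.134, -0.075], TCP at [0.162, -0.604, 0.246] pointing down, gripper open.
Joint ranges: [-2.62, 2.62], [-0.44, 2.09], [-1.27, 1.32], [0.08, 2.57], [-1.32, 4.46], [0.12, 2], [-2.74, 2.74]. Speed limits (rad/s): [2.22, 2.22, 3.01, 3.01, 3.14, 3.14, 3.14].

## Interface

Orientations are given as a rotation vector (axis times angle).
In Python, from cell import arm gives the robot as it stands.
- The arm moves only by the tool arm_command, never from a script. Its argument "targets" is a list that holds one entry, the list of rows, each a list of 6 numbers: the shift along the tool's x, y, z in m, then the turn, a rotation vector about the tool's x, y, z in rad. A call has 1 to 10 rows; each row shifts and turns the commanded pose from where the row before left it, along the tool's axes as they then stand; what a row does not reach is not made up. A row lasts 1/8 s, in which the tool goes at most 62.5 mm and 10.7 degrees, less where a joint would pass 70% of its speed; a pose out of reach is approached as far as the arm can. A call with a gripper value outside its range is refused whole. "jaw" is the finger opening in m, from 0 to 0.0918, set as the call begins (left out, the last holds). The fingers move at their own pace and stop on an object; "newtons" is the grip in N (left out, the last holds). Time passes only in rows, so rows that do not move let the fingers close. It gives the time, the measured TCP pose, the force, the opening and the grip force at its end, in the units of the state.
- arm.observe(): the state, without advancing time (a new reading comes with each control period).
- arm.get_image(name): name is "scene" or "side" or "wrist"; returns a dict with "pixels" (400x640x3 uint8, red, green, blue), "z_map" (400x640 float32, m along the optical axis (not along the pixel's ray), 0 where there is no reading), "fx", "fy", "cx", "cy" (pixels), "dist" ([k1, k2, p1, p2, k3] as OpenCV has them; the pictures are not rectified), "xyz" and "rotation" of the camera in the world; the wrist camera has in their place "T_tool_cam" (4x4, takes a point from camera to tool coordinates, whose origin is the TCP and whose axes are the flange's). Camera axes: x right, y down, z forward; pixel columns grow to the right and rows downward; lengths in m; the calibration is good to about 2 mm. A picture is of the moment at which its call begins: read the wrist's pose just before it.
- arm.sign_off(): hands the job in; it is judged then, once.
The state is a dict: "clock": time; "joints": joint angles; "dq": joint speeds; "joint_efforts": joint torques, N m; "position": TCP position; "ee_rot": TCP orientation; "force": force on the tool from outside, world axes, zero at the start; "ft_torque": the same for the moment, N m; "width": opening from 0.0 (shut) to 1.0 (fully open); "gripper_force": force on a finger pad.
Only numpy, scipy, OpenCV 4.12 (cv2) and the standard library are available. Lean on these libraries where they do the work, as an engineer would, in place of code of your own. Each camera call takes 0.05 s, during which the arm holds its last target. There are 200 camera calls.

## Working session

There is one attempt and no reset: what is moved stays moved. The work goes in short steps, Python scripts to look and compute and a tool call to move; the robot and the scene stay as the last step left them, time stands still between calls to the robot, and variables do not carry over. Pictures are saved under pics/ and viewed, at most 10 in all, crops included, and the job is handed in when it is done.

Besides the shell and the picture viewer there is one more tool, called after "Call:" as name(argument=value, ...), one argument or row to a line, values as JSON. arm_command: Moves the arm, as the interface text tells. Its arguments: {"type":"object","properties":{"targets":{"type":"array","items":{"type":"array","items":{"type":"array","items":{"type":"number"}}}},"jaw":{"type":"number"},"newtons":{"type":"number"}},"required":["targets"]}

```bash
mkdir -p pics; ls; cat > h.py <<'E'
import numpy as np, cv2
from scipy.spatial.transform import Rotation as R
from cell import arm
def cloud(im):
    z=im["z_map"]; h,w=z.shape
    u,v=np.meshgrid(np.arange(w),np.arange(h))
    K=np.array([[im["fx"],0,im["cx"]],[0,im["fy"],im["cy"]],[0,0,1]])
    p=cv2.undistortPoints(np.stack([u,v],-1).reshape(-1,1,2).astype(np.float64),K,np.array(im["dist"])).reshape(h,w,2)
    c=np.dstack([p*z[...,None],z])
    Rm=np.array(im["rotation"]); Rm=Rm if Rm.shape==(3,3) else R.from_rotvec(Rm.ravel()).as_matrix()
    return c@Rm.T+np.array(im["xyz"])
E
python3 - <<'E'
from h import *
s=arm.observe();print(s)
for n in("scene","side"):
    im=arm.get_image(n);cv2.imwrite(f"pics/{n}0.png",im["pixels"][...,::-1]);print(n,im["xyz"],im["rotation"])
    np.savez(f"{n}0.npz",px=im["pixels"],w=cloud(im),z=im["z_map"])
E
```

```text
pics
{'clock': 0.0, 'joints': array([ 1.20540265,  0.4352393 ,  0.02496941,  1.57408974, -0.01159573,
        1.13401056, -0.07510474]), 'dq': array([-6.77754668e-04,  1.09301844e-03, -9.95763389e-04,  2.10970045e-04,
        5.72420964e-04, -3.56237966e-04,  2.10190515e-05]), 'joint_efforts': array([-1.94440017e-04, -6.67859387e+01,  9.85161178e-01, -3.14466977e+01,
       -6.04598341e-02,  4.30716283e-02,  1.51643935e-04]), 'position': array([ 0.1621841 , -0.60308928,  0.24493763]), 'ee_rot': array([-3.11297726e+00, -4.11295801e-01,  5.58155629e-04]), 'force': array([ 0.65513298, -0.19500522,  0.66287974]), 'ft_torque': array([-0.00598973,  0.04460967,  0.00115234]), 'gripper_force': 0.0, 'width': 1.0020544383280814}
scene [ 0.21168949 -0.4693262   0.77837397] [-2.32461562  0.7081439  -0.24929651]
side [0.46798104 0.84201534 0.40948217] [-0.15787172  2.55668847 -1.69566124]
```

View pics/scene0.png

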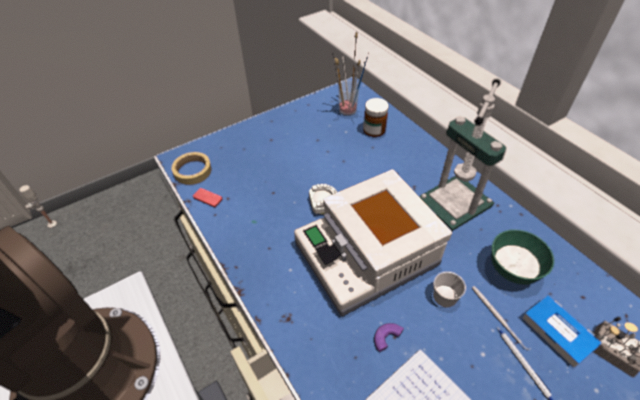

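View pics/side0.png

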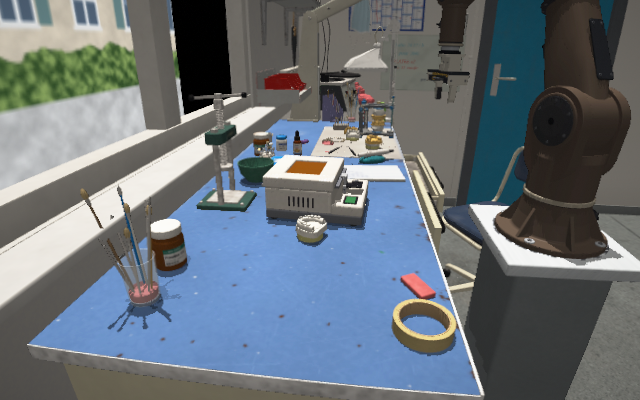

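The scene view shows the unit's amber window at (385,215), pad at (328,252) and display at (316,235). The white cast is at (322,197), the cup at (449,289) and the silicone key at (388,335). The side view shows the unit shut, with nothing in front of it.

```bash
python3 - <<'E'
from h import *
d=np.load("scene0.npz");px=d["px"];w=d["w"];z=d["z"]
hsv=cv2.cvtColor(px,cv2.COLOR_RGB2HSV)
v,u=np.mgrid[:400,:640]
am=(hsv[...,0]>5)&(hsv[...,0]<22)&(hsv[...,1]>150)&(u>340)&(u<430)&(v>180)&(v<250)&(z>0)
P=w[am];print("amber",am.sum(),np.median(P,0))
r=cv2.minAreaRect(P[:,:2].astype(np.float32)*1000);print(r)
# lid top plane
top=(abs(w[...,2]-.116)<.006)&(u>300)&(u<470)&(v>160)&(v<290)
r=cv2.minAreaRect(w[top][:,:2].astype(np.float32)*1000);print("top",top.sum(),r,cv2.boxPoints(r).round(), np.median(w[top][:,2]))
dk=(hsv[...,2]<60)&(u>305)&(u<350)&(v>238)&(v<270)
Q=w[dk];print("pad",dk.sum(),np.median(Q,0));Q=Q[abs(Q[:,2]-.078)<.008];print(len(Q),np.median(Q,0),cv2.minAreaRect(Q[:,:2].astype(np.float32)*1000))
gr=(hsv[...,0]>45)&(hsv[...,0]<80)&(hsv[...,1]>120)&(u>300)&(u<335)&(v>220)&(v<250)
print("disp",np.median(w[gr],0))
for n,(a,b) in dict(cast=(322,197),cup=(449,289),key=(388,335),press=(458,125),bowl=(521,257)).items(): print(n,w[b,a])
im=(300,230,60,60)
E
```

```text
amber 1819 [ 0.60321503 -0.08375125  0.11131931]
((604.78125, -80.78107452392578), (112.29013061523438, 84.97063446044922), 84.5132064819336)
top 7027 ((676.866455078125, -88.24627685546875), (200.68898010253906, 320.89337158203125), 85.31587219238281) [[ 509. -175.]
 [ 829. -201.]
 [ 845.   -1.]
 [ 525.   25.]] 0.11548478903058623
pad 385 [ 0.47280449 -0.0711595   0.07721977]
333 [ 0.47435908 -0.07331003  0.07750852] ((477.3764343261719, -73.20521545410156), (41.41164016723633, 42.20188903808594), 83.36161804199219)
disp [ 0.48394227 -0.00985997  0.05708188]
cast [0.56555182 0.08650793 0.03618697]
cup [ 0.21168949 -0.4693262   0.77837397]
key [ 0.49405812 -0.24537517 -0.00072974]
press [ 0.82190216 -0.03779454  0.21196193]
bowl [ 0.82249013 -0.27507453  0.02137962]
```

```bash
python3 - <<'E'
import cv2
i=cv2.imread("pics/scene0.png")[160:320,280:480];cv2.imwrite("pics/crop0.png",cv2.resize(i,None,fx=3.7,fy=3.7,interpolation=cv2.INTER_CUBIC))
E
```

```text
(no output)
```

View pics/crop0.png

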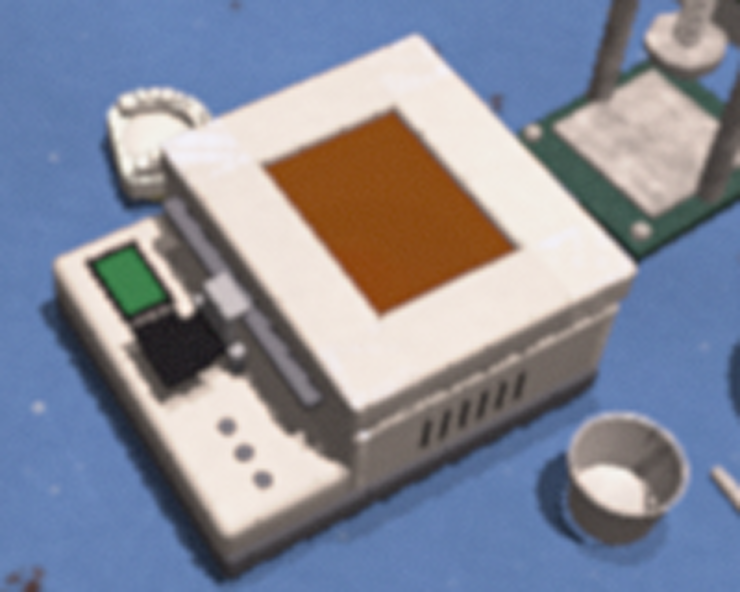

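```bash
cat >> h.py <<'E'
# unit frame estimate
YAW=np.deg2rad(-4.8); O=np.array([.599,-.0825,0]); RU=R.from_euler('z',YAW)
HX,HZ=.096,.088   # hinge, unit frame
def pose(x,y,z,phi,point=.019):
    """world TCP pose with the fingertip (unit coords) at x,y,z; phi = finger pitch below horizontal"""
    c,s=np.cos(phi),np.sin(phi)
    M=np.array([[s,0,c],[0,-1,0],[c,0,-s]])
    p=np.array([x,y,z])-point*M[:,2]
    return O+RU.apply(p),RU*R.from_matrix(M)
def rows(wps,p0=None,r0=None):
    """wps: (x,y,z,phi,n). prints rounded tool-frame rows from the measured pose, straight lines"""
    s=arm.observe();p=np.array(s["position"]);r=R.from_rotvec(s["ee_rot"]);out=[]
    for x,y,z,phi,n in wps:
        P,Q=pose(x,y,z,phi);a=p.copy();ra=r;d=(ra.inv()*Q).as_rotvec()
        for k in range(1,n+1):
            tp=a+(P-a)*k/n;tr=ra*R.from_rotvec(d*k/n)
            row=np.r_[r.inv().apply(tp-p).round(3),(r.inv()*tr).as_rotvec().round(3)]
            p=p+r.apply(row[:3]);r=r*R.from_rotvec(row[3:]);out.append((row+0.).tolist())
    for i in range(0,len(out),10): print(out[i:i+10])
def tip():
    s=arm.observe();r=R.from_rotvec(s["ee_rot"]);M=(RU.inv()*r).as_matrix()
    t=RU.inv().apply(s["position"]-O)+.019*M[:,2]
    print("t",round(s["clock"],2),"tip",t.round(4),"phi",round(float(np.arctan2(-M[2,2],M[0,2])),3),"y",M[:,1].round(3),"F",s["force"].round(2),"q",s["joints"].round(2),"w",round(s["width"],2))
E
python3 - <<'E'
from h import *
rows([(-.150,0,.200,1.57,18)])
E
```

```text
[[0.023, -0.024, 0.001, 0.0, 0.0, 0.019], [0.023, -0.025, 0.002, 0.0, 0.0, 0.02], [0.022, -0.026, 0.001, 0.0, 0.0, 0.019], [0.022, -0.025, 0.002, 0.0, 0.0, 0.019], [0.021, -0.027, 0.001, 0.0, 0.0, 0.019], [0.02, -0.026, 0.002, 0.0, 0.0, 0.02], [0.02, -0.027, 0.001, -0.001, 0.0, 0.019], [0.02, -0.027, 0.002, 0.0, 0.001, 0.019], [0.019, -0.028, 0.001, 0.0, 0.0, 0.019], [0.019, -0.028, 0.002, 0.0, 0.0, 0.02]]
[[0.018, -0.029, 0.001, 0.0, 0.0, 0.019], [0.017, -0.028, 0.002, 0.0, 0.0, 0.019], [0.017, -0.03, 0.001, 0.0, 0.0, 0.019], [0.016, -0.029, 0.002, 0.0, 0.0, 0.02], [0.016, -0.03, 0.001, 0.0, 0.0, 0.019], [0.015, -0.03, 0.002, 0.0, 0.0, 0.019], [0.015, -0.03, 0.001, 0.0, 0.0, 0.019], [0.014, -0.031, 0.001, 0.0, 0.0, 0.02]]
```

Call:
arm_command(
  targets=[
    [[0.023,-0.024,0.001,0,0,0.019],[0.023,-0.025,0.002,0,0,0.02],[0.022,-0.026,0.001,0,0,0.019],[0.022,-0.025,0.002,0,0,0.019],[0.021,-0.027,0.001,0,0,0.019],[0.02,-0.026,0.002,0,0,0.02],[0.02,-0.027,0.001,0,0,0.019],[0.02,-0.027,0.002,0,0,0.019],[0.019,-0.028,0.001,0,0,0.019],[0.019,-0.028,0.002,0,0,0.02]],
  ],
  jaw=0,
)

```text
clock: 1.35
position: [0.3226, -0.3065, 0.2306]
ee_rot: [-3.14, -0.108, 0.0]
force: [1.4, -0.1, 0.1]
width: 0.01
gripper_force: 0.0
```

Call:
arm_command(
  targets=[
    [[0.018,-0.029,0.001,0,0,0.019],[0.017,-0.028,0.002,0,0,0.019],[0.017,-0.03,0.001,0,0,0.019],[0.016,-0.029,0.002,0,0,0.02],[0.016,-0.03,0.001,0,0,0.019],[0.015,-0.03,0.002,0,0,0.019],[0.015,-0.03,0.001,0,0,0.019],[0.014,-0.031,0.001,0,0,0.02]],
  ],
)

```text
clock: 2.35
position: [0.45, -0.0692, 0.2195]
ee_rot: [3.139, -0.134, -0.001]
force: [0.5, -0.5, -0.1]
width: 0.007
gripper_force: 0.0
```

```bash
python3 - <<'E'
from h import *
tip()
rows([(-.155,0,.170,1.05,8)])
E
```

```text
t 2.35 tip [-0.1496  0.0008  0.2005] phi 1.571 y [-0.001 -1.     0.   ] F [ 0.48 -0.5  -0.14] q [ 0.29  0.21 -0.3   1.98  0.08  0.96 -1.7 ] w 0.01
[[-0.002, 0.0, 0.004, 0.0, 0.065, 0.0], [-0.002, 0.0, 0.004, 0.0, 0.065, 0.0], [-0.002, 0.0, 0.004, 0.0, 0.065, 0.0], [-0.003, 0.0, 0.004, 0.0, 0.066, -0.001], [-0.003, 0.001, 0.003, 0.0, 0.065, 0.0], [-0.003, 0.0, 0.003, 0.0, 0.065, 0.0], [-0.003, 0.0, 0.004, 0.0, 0.065, 0.0], [-0.004, 0.0, 0.002, 0.001, 0.065, 0.0]]
```

Call:
arm_command(
  targets=[
    [[-0.002,0,0.004,0,0.065,0],[-0.002,0,0.004,0,0.065,0],[-0.002,0,0.004,0,0.065,0],[-0.003,0,0.004,0,0.066,0],[-0.003,0,0.003,0,0.065,0],[-0.003,0,0.003,0,0.065,0],[-0.003,0,0.004,0,0.065,0],[-0.004,0,0.002,0,0.065,0]],
  ],
)

```text
clock: 3.35
position: [0.4342, -0.0687, 0.1869]
ee_rot: [3.012, -0.128, 0.806]
force: [-0.4, -0.6, 0.2]
width: 0.005
gripper_force: 0.0
```

```bash
python3 - <<'E'
from h import *
tip();s=arm.observe()
im=arm.get_image("wrist");cv2.imwrite("pics/w1.png",im["pixels"][...,::-1])
T=np.array(im["T_tool_cam"]);A=np.eye(4);A[:3,:3]=R.from_rotvec(s["ee_rot"]).as_matrix();A[:3,3]=s["position"];C=A@T
im["xyz"]=C[:3,3];im["rotation"]=C[:3,:3];w=cloud(im);u=RU.inv().apply((w-O).reshape(-1,3)).reshape(w.shape)
np.savez("w1.npz",px=im["pixels"],u=u,z=im["z_map"])
E
```

```text
t 3.35 tip [-1.559e-01 -1.000e-04  1.704e-01] phi 1.048 y [-0.001 -1.    -0.001] F [-0.41 -0.56  0.15] q [ 0.3   0.02 -0.3   2.47  0.31  0.14 -1.94] w 0.0
```

View pics/w1.png

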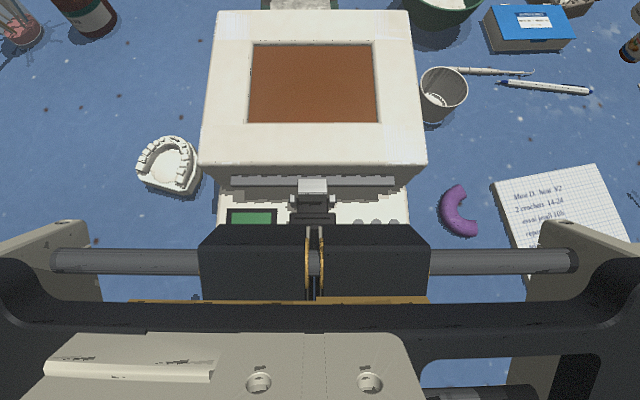

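The wrist view shows the catch at (312,190) and the lip strip at (312,182), both in line with the fingers (about u=315). The pad is just above the fingers at (312,215).

```bash
python3 - <<'E'
from h import *
d=np.load("w1.npz");u=d["u"];z=d["z"]
v,c=np.mgrid[:400,:640];ok=z>0
top=ok&(abs(u[...,2]-.116)<.005)&(abs(u[...,0])<.2)&(abs(u[...,1])<.15)&(v<180)
r=cv2.minAreaRect(u[top][:,:2].astype(np.float32)*1000);print("lid",r,np.median(u[top][:,2]))
print("catch",np.median(u[182:196,302:324].reshape(-1,3),0)); 
for cc in(250,380): print("lip",u[180:188,cc].round(3).tolist())
for vv in range(178,224,4): print(vv,u[vv,312].round(3),d["px"][vv,312])
E
```

```text
lid ((3.3099288940429688, 1.1510696411132812), (198.7269744873047, 176.0099334716797), 89.79649353027344) 0.11569008197040549
catch [-0.09949866  0.00058813  0.09951008]
lip [[-0.09, 0.057, 0.095], [-0.091, 0.057, 0.095], [-0.092, 0.057, 0.096], [-0.092, 0.057, 0.095], [-0.093, 0.057, 0.095], [-0.094, 0.057, 0.093], [-0.094, 0.058, 0.092], [-0.083, 0.066, 0.056]]
lip [[-0.09, -0.061, 0.094], [-0.091, -0.06, 0.095], [-0.092, -0.061, 0.095], [-0.093, -0.06, 0.096], [-0.094, -0.06, 0.095], [-0.094, -0.061, 0.093], [-0.094, -0.061, 0.091], [-0.084, -0.069, 0.057]]
178 [-0.089  0.001  0.099] [139 138 136]
182 [-0.093  0.001  0.099] [193 195 190]
186 [-0.097  0.001  0.099] [193 196 189]
190 [-0.101  0.001  0.1  ] [207 207 201]
194 [-0.104  0.001  0.098] [103 102 101]
198 [-0.104  0.001  0.086] [72 73 69]
202 [-0.105  0.001  0.074] [53 51 47]
206 [-0.109  0.001  0.075] [73 72 69]
210 [-0.113  0.001  0.075] [70 70 69]
214 [-0.117  0.001  0.078] [69 70 67]
218 [-0.121  0.001  0.078] [36 34 33]
222 [-0.125  0.001  0.077] [70 69 71]
```

```bash
python3 - <<'E'
from h import *
rows([(-.135,0,.130,1.1,3),(-.126,0.001,.092,1.1,4),(-.126,.001,.080,1.1,3)])
E
```

```text
[[0.001, 0.0, 0.015, 0.0, -0.017, 0.0], [0.0, 0.0, 0.015, 0.0, -0.017, 0.0], [0.002, 0.0, 0.015, 0.0, -0.017, -0.001], [-0.002, 0.0, 0.01, 0.0, 0.0, 0.0], [-0.003, 0.0, 0.009, 0.0, 0.0, 0.0], [-0.002, -0.001, 0.01, 0.0, 0.0, 0.0], [-0.003, 0.0, 0.009, 0.0, 0.0, 0.0], [-0.002, 0.0, 0.004, 0.0, 0.0, 0.0], [-0.001, 0.0, 0.003, 0.0, 0.0, 0.0], [-0.002, 0.0, 0.004, 0.0, 0.0, 0.0]]
```

Call:
arm_command(
  targets=[
    [[0.001,0,0.015,0,-0.017,0],[0,0,0.015,0,-0.017,0],[0.002,0,0.015,0,-0.017,0],[-0.002,0,0.01,0,0,0],[-0.003,0,0.009,0,0,0],[-0.002,-0.001,0.01,0,0,0],[-0.003,0,0.009,0,0,0],[-0.002,0,0.004,0,0,0],[-0.001,0,0.003,0,0,0],[-0.002,0,0.004,0,0,0]],
  ],
)

```text
clock: 4.65
position: [0.4697, -0.0741, 0.1192]
ee_rot: [3.046, -0.126, 0.685]
force: [0.5, 1.1, -0.8]
width: 0.007
gripper_force: 0.0
```

```bash
python3 - <<'E'
from h import *
tip()
rows([(-.126,0.001,.072,1.1,3)])
E
```

```text
t 4.65 tip [-0.1214 -0.0024  0.102 ] phi 1.128 y [ 0.002 -1.    -0.001] F [ 0.46  1.05 -0.76] q [ 0.31  0.24 -0.33  2.42  1.13  0.12 -2.74] w 0.01
[[-0.006, -0.001, 0.008, -0.001, 0.009, 0.0], [-0.006, -0.001, 0.009, 0.0, 0.01, 0.001], [-0.006, -0.001, 0.008, -0.001, 0.009, 0.0]]
```

```bash
python3 - <<'E'
from h import *
rows([(-.145,0,.160,1.4,6)])
E
```

```text
[[0.001, 0.0, -0.01, 0.0, -0.045, 0.0], [0.001, -0.001, -0.011, -0.001, -0.046, 0.0], [0.001, 0.0, -0.01, 0.0, -0.045, 0.001], [0.0, -0.001, -0.01, 0.0, -0.045, 0.0], [-0.001, 0.0, -0.011, 0.0, -0.045, 0.0], [0.0, -0.001, -0.01, -0.001, -0.046, 0.0]]
```

Call:
arm_command(
  targets=[
    [[0.001,0,-0.01,0,-0.045,0],[0.001,-0.001,-0.011,-0.001,-0.046,0],[0.001,0,-0.01,0,-0.045,0.001],[0,-0.001,-0.01,0,-0.045,0],[-0.001,0,-0.011,0,-0.045,0],[0,-0.001,-0.01,-0.001,-0.046,0]],
  ],
)

```text
clock: 5.4
position: [0.4527, -0.0717, 0.1764]
ee_rot: [3.113, -0.134, 0.285]
force: [0.0, 0.5, -1.8]
width: 0.001
gripper_force: 0.0
```

```bash
python3 - <<'E'
from h import *
tip()
rows([(-.126,0.001,.110,1.38,5),(-.126,.001,.085,1.38,4)])
E
```

```text
t 5.4 tip [-0.1432 -0.0016  0.1577] phi 1.388 y [-0.003 -1.     0.005] F [ 0.    0.46 -1.81] q [ 0.77  0.26 -0.86  2.14  0.37  0.67 -1.98] w 0.0
[[0.002, -0.001, 0.01, 0.001, 0.002, 0.0], [0.001, 0.0, 0.01, 0.001, 0.001, -0.001], [0.002, -0.001, 0.01, 0.001, 0.002, 0.0], [0.001, 0.0, 0.01, 0.002, 0.001, -0.001], [0.002, -0.001, 0.01, 0.001, 0.002, 0.0], [-0.001, 0.0, 0.006, 0.0, 0.0, 0.0], [-0.001, 0.0, 0.006, 0.0, 0.0, 0.0], [-0.002, 0.0, 0.006, 0.0, 0.0, 0.0], [-0.001, 0.0, 0.007, 0.0, 0.0, 0.0]]
```

Call:
arm_command(
  targets=[
    [[0.002,-0.001,0.01,0.001,0.002,0],[0.001,0,0.01,0.001,0.001,0],[0.002,-0.001,0.01,0.001,0.002,0],[0.001,0,0.01,0.001,0.001,0],[0.002,-0.001,0.01,0.001,0.002,0],[-0.001,0,0.006,0,0,0],[-0.001,0,0.006,0,0,0],[-0.002,0,0.006,0,0,0],[-0.001,0,0.007,0,0,0],[0,0,0,0,0,0]],
  ],
)

```text
clock: 6.65
position: [0.4701, -0.0702, 0.1024]
ee_rot: [3.116, -0.132, 0.3]
force: [-0.5, -0.0, -0.2]
width: 0.003
gripper_force: 0.0
```

```bash
python3 - <<'E'
from h import *
tip()
rows([(-.127,0.001,.078,1.38,2),(-.127,0.001,.070,1.38,3)])
E
```

```text
t 6.65 tip [-0.1258  0.0015  0.0837] phi 1.379 y [-0.001 -1.     0.001] F [-0.55 -0.03 -0.15] q [ 0.6   0.4  -0.7   2.21  0.6   0.51 -2.21] w 0.0
[[-0.001, 0.0, 0.003, 0.0, -0.001, 0.0], [-0.001, 0.0, 0.002, 0.001, 0.0, -0.001], [-0.001, 0.0, 0.003, 0.0, 0.0, 0.0], [0.0, 0.0, 0.003, 0.0, 0.0, 0.0], [-0.001, 0.0, 0.002, 0.0, 0.0, 0.0]]
```

Call:
arm_command(
  targets=[
    [[-0.001,0,0.003,0,0,0],[-0.001,0,0.003,0,0,0],[-0.001,0,0.003,0,0,0],[-0.001,0,0.003,0,0,0],[0,0,0.002,0,0,0]],
  ],
)

```text
clock: 7.28
position: [0.4685, -0.07, 0.0882]
ee_rot: [3.115, -0.132, 0.3]
force: [-9.9, 1.6, 22.6]
width: 0.006
gripper_force: 12.4
```

```bash
cat >> h.py <<'E'
def lidang():
    "lid angle from the side camera: highest of the unit's points near its middle, front part"
    im=arm.get_image("side");w=cloud(im);u=RU.inv().apply((w-O).reshape(-1,3)).reshape(w.shape)
    m=(im["z_map"]>0)&(abs(u[...,0])<.3)&(abs(u[...,1]-.1)<.006)&(u[...,2]>.1)
    P=u[m];print("lid side pts",len(P),"front",P[P[:,0].argmin()].round(3) if len(P) else 0,"top",P[P[:,2].argmax()].round(3) if len(P) else 0)
    return im
E
python3 - <<'E'
from h import *
tip();lidang()
E
```

```text
t 7.28 tip [-0.1274  0.0015  0.0695] phi 1.379 y [-0.001 -1.     0.001] F [-9.9   1.61 22.61] q [ 0.56  0.41 -0.67  2.22  0.64  0.47 -2.25] w 0.01
lid side pts 1022 front [-0.183  0.094  0.158] top [-0.116  0.094  0.182]
```

Call:
arm_command(
  targets=[
    [[0,0,-0.004,0,0,0],[0,0,-0.006,0,0,0],[-0.003,0,-0.01,0,0,0],[-0.005,0,-0.012,0,0,0],[-0.005,0,-0.015,0,0,0],[-0.005,0,-0.015,0,0,0],[0,0,0,0,0,0]],
  ],
)

```text
clock: 8.2
position: [0.4395, -0.0679, 0.1467]
ee_rot: [3.114, -0.133, 0.303]
force: [0.0, -0.8, -0.1]
width: 0.005
gripper_force: 0.0
```

```bash
python3 - <<'E'
from h import *
tip();im=lidang();cv2.imwrite("pics/s2.png",cv2.resize(im["pixels"][120:260,230:420,::-1],None,fx=3,fy=3))
E
```

```text
t 8.2 tip [-0.1565  0.0012  0.1281] phi 1.377 y [-0.002 -1.     0.002] F [ 0.04 -0.82 -0.08] q [ 0.73  0.28 -0.82  2.22  0.44  0.58 -2.06] w 0.0
lid side pts 1022 front [-0.211  0.095  0.224] top [-0.145  0.098  0.24 ]
```

View pics/s2.png

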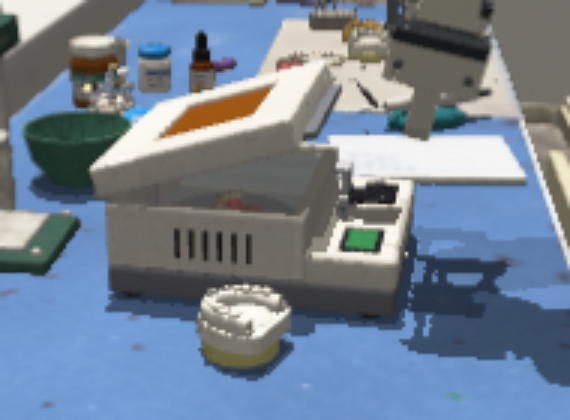

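The lid has sprung up (front edge near (325,80) in the crop) and the gripper is clear of it, so I'll go under the lip next.

```bash
cat >> h.py <<'E'
HX=.095
def lp(th,phi,s=.018,gap=0.):
    u=np.array([-np.cos(phi),np.sin(phi)]);n=np.array([np.sin(phi),np.cos(phi)])
    return np.array([HX-.19*np.cos(th),HZ+.19*np.sin(th)])-s*u-(.0095+gap)*n
E
python3 - <<'E'
from h import *
a=lp(.31,1.2,gap=.012);b=lp(.31,1.2,gap=.002);print(a,b)
rows([(-.130,0,.130,1.2,4),(a[0],0,a[1],1.2,4),(b[0],0,b[1],1.2,2)])
E
```

```text
[-0.09945978  0.12139375] [-0.09013939  0.12501732]
[[0.006, 0.0, 0.001, 0.0, 0.044, 0.0], [0.005, 0.001, 0.001, 0.001, 0.044, -0.001], [0.006, 0.0, 0.001, 0.0, 0.045, 0.0], [0.006, 0.0, 0.002, 0.001, 0.044, -0.001], [0.006, 0.0, 0.005, 0.0, 0.0, 0.0], [0.007, 0.0, 0.004, 0.0, 0.0, 0.0], [0.006, 0.0, 0.005, 0.0, 0.0, 0.0], [0.006, 0.0, 0.005, 0.0, 0.0, 0.0], [0.005, 0.0, 0.0, 0.0, 0.0, 0.0], [0.005, 0.0, 0.0, 0.0, 0.0, 0.0]]
```

Call:
arm_command(
  targets=[
    [[0.006,0,0.001,0,0.044,0],[0.005,0.001,0.001,0.001,0.044,-0.001],[0.006,0,0.001,0,0.045,0],[0.006,0,0.002,0.001,0.044,-0.001],[0.006,0,0.005,0,0,0],[0.007,0,0.004,0,0,0],[0.006,0,0.005,0,0,0],[0.006,0,0.005,0,0,0]],
  ],
)

```text
clock: 9.25
position: [0.494, -0.073, 0.1379]
ee_rot: [3.072, -0.127, 0.574]
force: [0.6, -0.5, -1.0]
width: 0.002
gripper_force: 0.0
```

```bash
python3 - <<'E'
from h import *
tip()
s=arm.observe();im=arm.get_image("wrist");cv2.imwrite("pics/w3.png",im["pixels"][...,::-1])
T=np.array(im["T_tool_cam"]);A=np.eye(4);A[:3,:3]=R.from_rotvec(s["ee_rot"]).as_matrix();A[:3,3]=s["position"];C=A@T
im["xyz"]=C[:3,3];im["rotation"]=C[:3,:3];w=cloud(im);u=RU.inv().apply((w-O).reshape(-1,3)).reshape(w.shape)
for yy in(-.06,.06):
    m=(im["z_map"]>0)&(abs(u[...,1]-yy)<.002)&(u[...,2]>.13)&(u[...,0]>-.1)&(u[...,0]<.1);P=u[m];P=P[P[:,0].argsort()][:5];print(P.round(3).tolist())
E
```

```text
t 9.25 tip [-0.0986  0.0007  0.1202] phi 1.201 y [ 0.001 -1.    -0.001] F [ 0.64 -0.52 -0.95] q [ 0.59  0.29 -0.66  2.27  0.69  0.34 -2.29] w 0.0
[[-0.1, -0.062, 0.205], [-0.1, -0.06, 0.205], [-0.1, -0.059, 0.205], [-0.1, -0.059, 0.205], [-0.1, -0.061, 0.205]]
[[-0.1, 0.06, 0.206], [-0.1, 0.059, 0.206], [-0.1, 0.058, 0.206], [-0.1, 0.061, 0.207], [-0.1, 0.059, 0.206]]
```

View pics/w3.png

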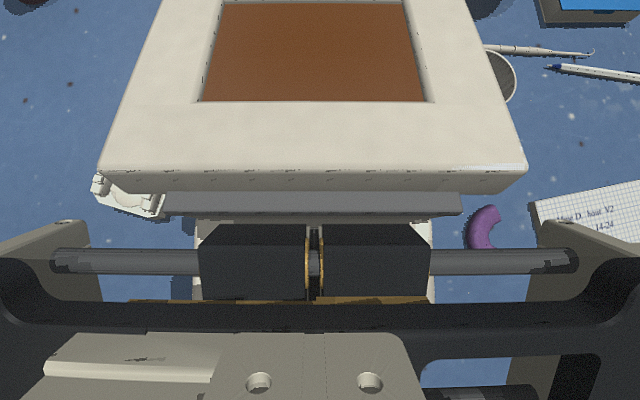

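The wrist view shows the lip strip at rows 190–215, with the fingertips at row 225 just in front of and below it. Clear to start the arc.

```bash
cat > arc.py <<'E'
import sys
from h import *
tip()
ph=lambda t:min(max(1.2,t-.05),1.5)
W=[]
for t in map(float,sys.argv[1].split(",")):
    a=lp(t,ph(t));W.append((a[0],0,a[1],ph(t),1))
rows(W)
E
python3 arc.py .31,.33,.36,.40,.44,.48,.52,.56,.60,.64
```

```text
t 9.3 tip [-0.0978  0.0007  0.1202] phi 1.201 y [ 0.001 -1.    -0.001] F [ 0.45 -0.13  0.45] q [ 0.59  0.29 -0.66  2.26  0.69  0.34 -2.29] w 0.0
[[0.011, 0.001, -0.002, -0.002, 0.001, 0.001], [0.002, 0.0, -0.003, 0.0, 0.0, 0.0], [0.004, 0.0, -0.004, 0.0, 0.0, 0.0], [0.005, 0.0, -0.006, 0.0, 0.0, 0.0], [0.006, 0.0, -0.005, 0.0, 0.0, 0.0], [0.005, 0.0, -0.005, 0.0, 0.0, 0.0], [0.006, 0.0, -0.005, 0.0, 0.0, 0.0], [0.006, 0.0, -0.005, 0.0, 0.0, 0.0], [0.006, 0.0, -0.004, 0.0, 0.0, 0.0], [0.007, 0.0, -0.004, 0.0, 0.0, 0.0]]
```

Call:
arm_command(
  targets=[
    [[0.006,0,-0.001,0,0,0],[0.005,0,-0.001,0,0,0],[0.002,0,-0.003,0,0,0],[0.004,0,-0.004,0,0,0],[0.005,0,-0.006,0,0,0],[0.006,0,-0.005,0,0,0],[0.005,0,-0.005,0,0,0],[0.006,0,-0.005,0,0,0],[0.006,0,-0.005,0,0,0],[0.006,0,-0.004,0,0,0]],
  ],
)

```text
clock: 10.55
position: [0.5269, -0.0759, 0.1936]
ee_rot: [3.071, -0.127, 0.575]
force: [-3.4, -1.0, 0.6]
width: 0.01
gripper_force: 1.3
```

```bash
python3 - <<'E'
from h import *
im=lidang();cv2.imwrite("pics/s4.png",cv2.resize(im["pixels"][80:260,200:440,::-1],None,fx=3,fy=3))
E
python3 arc.py .64,.68,.72,.76,.80,.84,.88,.92,.96,1.0
```

```text
lid side pts 994 front [-0.137  0.095  0.261] top [-0.073  0.097  0.287]
t 10.6 tip [-0.0644  0.0006  0.1768] phi 1.199 y [ 0.001 -1.    -0.001] F [-1.59 -0.69  2.25] q [ 0.72  0.27 -0.8   2.12  0.5   0.5  -2.09] w 0.01
[[0.006, 0.001, -0.002, -0.001, -0.001, 0.001], [0.007, 0.0, -0.004, 0.0, 0.0, 0.0], [0.006, 0.0, -0.004, 0.0, 0.0, 0.0], [0.007, 0.0, -0.003, 0.0, 0.0, 0.0], [0.007, 0.0, -0.003, 0.0, 0.0, 0.0], [0.007, 0.0, -0.003, 0.0, 0.0, 0.0], [0.007, 0.0, -0.003, 0.0, 0.0, 0.0], [0.007, 0.0, -0.002, 0.0, 0.0, 0.0], [0.008, 0.0, -0.002, 0.0, 0.0, 0.0], [0.007, 0.0, -0.002, 0.0, 0.0, 0.0]]
```

View pics/s4.png

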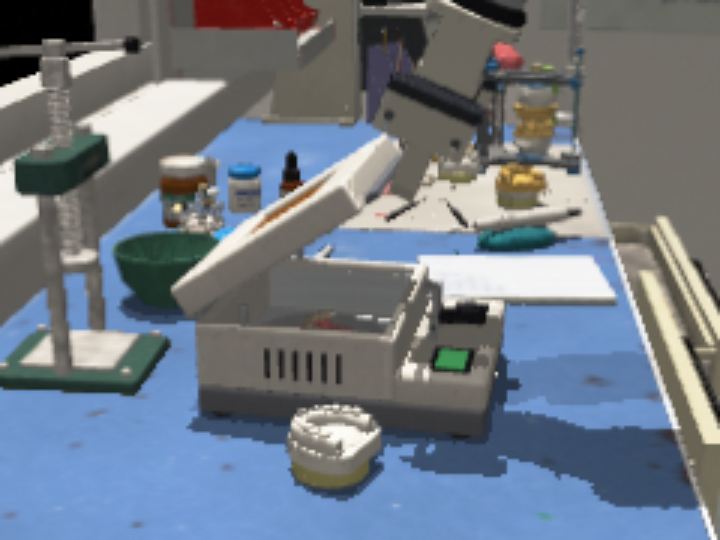

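The side view shows the lid at about 0.6 rad, resting on the finger at its lip (390,170). The contact is gentle, so I'll carry on.

Call:
arm_command(
  targets=[
    [[0.006,0,-0.002,0,0,0],[0.007,0,-0.004,0,0,0],[0.006,0,-0.004,0,0,0],[0.007,0,-0.003,0,0,0],[0.007,0,-0.003,0,0,0],[0.007,0,-0.003,0,0,0],[0.007,0,-0.003,0,0,0],[0.007,0,-0.002,0,0,0],[0.008,0,-0.002,0,0,0],[0.007,0,-0.002,0,0,0]],
  ],
)

```text
clock: 11.85
position: [0.5811, -0.0803, 0.2444]
ee_rot: [3.071, -0.127, 0.575]
force: [-1.1, -0.1, -1.3]
width: 0.006
gripper_force: 0.3
```

```bash
python3 arc.py 1.0,1.04,1.08,1.12,1.16,1.20,1.24,1.28,1.32,1.36
```

```text
t 11.85 tip [-0.0112  0.0007  0.2266] phi 1.201 y [ 0.001 -1.    -0.001] F [-1.08 -0.12 -1.26] q [ 0.72  0.3  -0.83  1.94  0.45  0.66 -2.01] w 0.01
[[0.001, 0.001, -0.001, -0.001, 0.001, 0.001], [0.008, 0.0, -0.001, 0.0, 0.0, 0.0], [0.007, 0.0, -0.001, 0.0, 0.0, 0.0], [0.008, 0.0, -0.001, 0.0, 0.0, 0.0], [0.008, 0.0, 0.0, 0.0, 0.0, 0.0], [0.007, 0.0, 0.0, 0.0, 0.0, 0.0], [0.008, 0.0, 0.0, 0.0, 0.0, 0.0], [0.007, 0.0, 0.0, 0.0, -0.03, 0.0], [0.008, 0.0, 0.0, 0.0, -0.04, 0.0], [0.008, 0.0, 0.0, 0.0, -0.04, 0.0]]
```

Call:
arm_command(
  targets=[
    [[0.004,0,-0.001,0,0,0],[0.008,0,-0.001,0,0,0],[0.007,0,-0.001,0,0,0],[0.008,0,-0.001,0,0,0],[0.008,0,0,0,0,0],[0.007,0,0,0,0,0],[0.008,0,0,0,0,0],[0.007,0,0,0,-0.03,0],[0.008,0,0,0,-0.04,0],[0.005,0,0,0,-0.04,0]],
  ],
)

```text
clock: 13.1
position: [0.645, -0.0857, 0.2728]
ee_rot: [3.103, -0.128, 0.404]
force: [-0.2, -0.5, 0.4]
width: -0.0
gripper_force: 0.1
```

```bash
python3 -c "
from h import *
im=lidang();cv2.imwrite('pics/s5.png',cv2.resize(im['pixels'][60:260,200:440,::-1],None,fx=3,fy=3))"
python3 arc.py 1.38,1.41,1.44,1.47,1.5,1.53,1.56,1.59,1.62,1.65
```

```text
lid side pts 1019 front [-0.01   0.095  0.349] top [0.057 0.094 0.367]
t 13.15 tip [0.052  0.0006 0.2547] phi 1.313 y [ 0.001 -1.    -0.001] F [0.92 0.16 1.23] q [ 0.62  0.44 -0.81  1.66  0.44  0.95 -1.97] w 0.0
[[0.002, 0.001, 0.0, -0.002, -0.017, 0.001], [0.006, 0.0, 0.0, 0.0, -0.03, 0.0], [0.006, 0.0, 0.001, 0.0, -0.03, 0.0], [0.006, 0.0, 0.0, 0.0, -0.03, -0.001], [0.005, 0.0, 0.0, 0.0, -0.03, 0.0], [0.006, 0.0, 0.0, 0.0, -0.03, 0.0], [0.006, 0.0, 0.0, 0.0, -0.02, 0.0], [0.005, 0.0, 0.0, 0.0, 0.0, 0.0], [0.006, 0.0, 0.001, 0.0, 0.0, 0.0], [0.006, 0.0, 0.001, 0.0, 0.0, 0.0]]
```

View pics/s5.png

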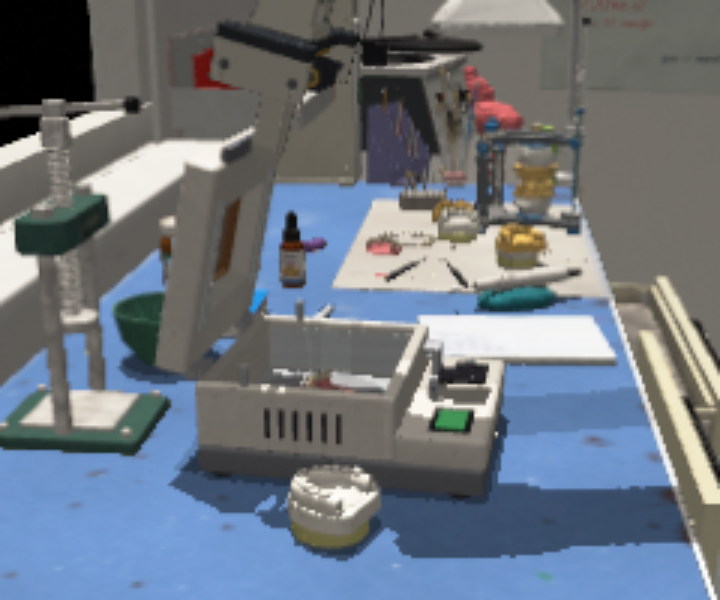

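The side view shows the lid near upright with the finger behind its lip (235,150). A little further will take it past the tipping point.

Call:
arm_command(
  targets=[
    [[0.004,0,0,0,-0.017,0],[0.006,0,0,0,-0.03,0],[0.006,0,0.001,0,-0.03,0],[0.006,0,0,0,-0.03,0],[0.005,0,0,0,-0.03,0],[0.006,0,0,0,-0.03,0],[0.006,0,0,0,-0.02,0],[0.005,0,0,0,0,0],[0.006,0,0.001,0,0,0],[0.006,0,0.001,0,0,0]],
  ],
)

```text
clock: 14.4
position: [0.7001, -0.0902, 0.2777]
ee_rot: [3.134, -0.129, 0.115]
force: [-0.1, 0.4, 0.1]
width: 0.005
gripper_force: 0.0
```

```bash
python3 arc.py 1.68,1.71,1.74; python3 -c "
from h import *
lidang()"
```

```text
t 14.4 tip [0.1027 0.0008 0.2588] phi 1.498 y [ 0.001 -1.    -0.001] F [-0.06  0.41  0.14] q [ 0.49  0.62 -0.76  1.33  0.45  1.29 -1.93] w 0.01
[[0.005, 0.001, 0.001, -0.001, -0.002, 0.001], [0.005, 0.0, 0.001, 0.0, 0.0, 0.0], [0.006, 0.0, 0.001, 0.0, 0.0, 0.0]]
lid side pts 941 front [0.043 0.097 0.101] top [0.127 0.097 0.367]
```

Call:
arm_command(
  targets=[
    [[-0.008,0,0,0,0,0],[-0.015,0,-0.01,0,0,0],[-0.02,0,-0.02,0,0,0],[-0.02,0,-0.02,0,0,0],[-0.02,0,-0.02,0,0,0],[-0.02,0,-0.01,0,0,0],[-0.02,0,0,0,0,0],[0,0,0,0,0,0],[0,0,0,0,0,0]],
  ],
)

```text
clock: 15.58
position: [0.5717, -0.0798, 0.349]
ee_rot: [3.134, -0.13, 0.116]
force: [0.8, 0.4, -0.6]
width: 0.004
gripper_force: 0.0
```

```bash
python3 -c "
from h import *
tip();im=lidang();cv2.imwrite('pics/s6.png',cv2.resize(im['pixels'][60:260,200:440,::-1],None,fx=3,fy=3))
im=arm.get_image('scene');w=cloud(im);d=np.load('scene0.npz')
px=im['pixels'].astype(int);print([np.abs(px[b-15:b+15,a-15:a+15]-d['px'][b-15:b+15,a-15:a+15]).mean().round(1) for a,b in((322,197),(449,289),(388,335))])
im=arm.get_image('side');w=cloud(im);u=RU.inv().apply((w-O).reshape(-1,3)).reshape(w.shape)
m=(im['z_map']>0)&(abs(u[...,1]-.1)<.006)&(u[...,2]>.13)&(u[...,2]<.27)&(u[...,0]>.05)&(u[...,0]<.2);P=u[m];
for z in (.15,.2,.25):
  q=P[abs(P[:,2]-z)<.005][:,0];print(z,len(q),(q.min().round(3),q.max().round(3)) if len(q) else '')
"
```

```text
t 15.57 tip [-0.0261  0.0004  0.3301] phi 1.497 y [ 0.001 -1.    -0.   ] F [ 0.77  0.45 -0.64] q [ 0.66  0.36 -0.85  1.54  0.3   1.29 -1.87] w 0.0
lid side pts 951 front [-0.071  0.095  0.418] top [-0.     0.095  0.438]
[np.float64(34.5), np.float64(13.3), np.float64(13.8)]
0.15 45 (np.float64(0.109), np.float64(0.136))
0.2 48 (np.float64(0.12), np.float64(0.148))
0.25 51 (np.float64(0.131), np.float64(0.156))
```

View pics/s6.png

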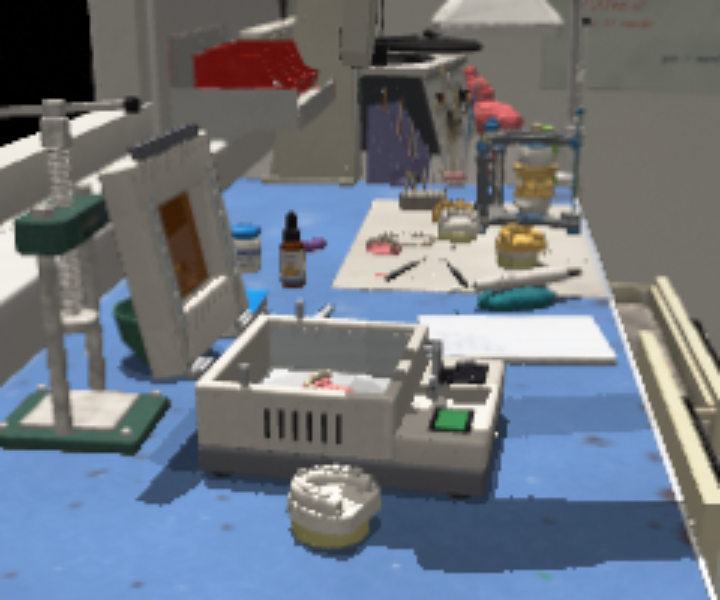

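The lid leans back at about 1.78 rad, on its stop. The tab is up, the cast and denture are in place, and the arm is clear of everything.

```bash
python3 -c "
from cell import arm
print(arm.sign_off())"
```

```text
the job is handed in; nothing more can be done
None
```

The curing unit is open: I pressed the tab, let the lid spring up by itself, then pushed it back onto its stop (measured about 1.78 rad), withdrew the arm and handed the job in; the verdict wasn't shown. Pressing the tab peaked at about 25 N of the 40 N allowed. In the last views the tab was up and the denture and cast looked unmoved; I saw no sign that the cup or silicone key had moved, but I didn't measure them.

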